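# Make up the table condiment caddy

### The arm

A 6-joint arm with a two-finger parallel gripper is mounted at the origin on the work surface. World frame = base frame: x ahead of the robot, y to its left, z up, the work surface at z = 0. Lengths are in mm, angles in rad, forces in N, time in s.
With the tool pointing down it reaches from about 300 to 775 mm from the base axis. Payload 14.6 kg.
Tool frame: the origin (TCP) lies between the finger pads; the fingertips stand 22 mm ahead of it and the grasp point (between the pads) lies 3 mm ahead of it (finger_overhang is the distance from the TCP to the fingertips, in mm); z points along the fingers, y is the direction in which the jaws open and shut (so a half turn about z gives the same grasp; the last joint's range is limited). The gripper opens to 94 mm and grips with 3 to 60 N. Pads are 16 mm wide; open, the fingers measure 119 mm over their backs; the gripper's body (75 mm by 177 mm) begins 78 mm behind the grasp point.
Start: joints at [1.224, 0.3, 1.521, -0, 1.321, -0.067], TCP at [151.887, 528.602, 227.446] pointing down, gripper open.
Joint ranges: [-3.03, 3.03], [-0.79, 2.21], [0.23, 2.52], [-1.04, 4.18], [0, 3.07], [-2.55, 2.55]. Speed limits (rad/s): [2.22, 2.22, 2.57, 3.14, 3.14, 3.14].

### API

Orientations are given as [roll, pitch, yaw] about the fixed x, y, z axes, in that order (R = Rz(yaw) Ry(pitch) Rx(roll)).
In Python, from cell import * gives the robot as it stands.
- The arm moves only by the tool jog_arm, never from a script. Its argument "increments" is a list of rows, each a list of 7 numbers: the shift along the tool's x, y, z in cm, then the turn, a rotation vector about the tool's x, y, z in degrees, then the finger opening in cm, from 0 to 9.4. In form: [[x, y, z, wx, wy, wz, grip], ...]. A call has 1 to 20 rows; each row shifts and turns the commanded pose from where the row before left it, along the tool's axes as they then stand; what a row does not reach is not made up. A row lasts 1/8 s, in which the tool goes at most 62.5 mm and 10.7 degrees, less where a joint would pass 70% of its speed; a pose out of reach is approached as far as the arm can. A call is refused whole if a number of a shift passes 6.25 or a number of a turn 10.7, either way. A call with a gripper value outside its range is refused whole. The fingers move at their own pace and stop on an object; "squeeze" is the grip in N (left out, the last holds). Time passes only in rows, so rows that do not move let the fingers close. It gives the time, the measured TCP pose, the force and the opening at its end, in the units of the state.
- read_state(): the state, without advancing time (a new reading comes with each control period).
- camera(name): name is "side" or "top" or "wrist"; returns a dict with "image" (480x640x3 uint8, red, green, blue), "K" (3x3 intrinsics, pixels), "rvec" (rotation vector, rad) and "tvec" (3), from world to camera coordinates, as OpenCV has them. Camera axes: x right, y down, z forward; pixel columns grow to the right and rows downward; lengths in mm; the calibration is good to about 2 mm. A picture is of the moment at which its call begins. There is no depth.
- sign_off(): hands the job in, once; it reports no verdict.
Trained networks look in a picture, given as the dict that the camera call returned (one of the last four; its "shot" number tells which), for a name from the list of things; names that differ only in an ending like _2 or _b are one class to them, and where a whole thing is asked for, a point or a joint stands for the part that bears it (a point fixed in the world has none). Each returns a list of dicts, best first, with "conf" (0 to 1); they miss things now and then, are a little off and sometimes report something else, mostly with a low value. They report only what shows in the picture. A call takes as long as a camera call.
- recognise(picture, name): "centre" ([x, y, z] in mm, in the coordinates of the camera as it stood for that picture, good to about 4 mm: the middle of the surface that is visible of it).
- regions_of(picture, name): "mask" (480x640 bool, what is visible of it).
The state is a dict: "clock": time; "joints": joint angles; "qd": joint speeds; "effort": joint torques, N m; "eef_pos": TCP position; "eef_rot": TCP orientation; "wrist_force": force on the tool from outside, world axes, zero at the start; "moment": the same for the moment, N m; "finger_gap": finger opening in mm.
Only numpy, scipy, OpenCV 4.12 (cv2) and the standard library are available. Lean on these libraries where they do the work, as an engineer would, in place of code of your own. Each camera call takes 0.05 s, during which the arm holds its last target.

### The job

Make up the condiment caddy for a table: stand the soy sauce cruet in the large round well, the capped salt shaker in the small round well, the lidded toothpick box in the square well and the spice tin in the oblong well, each upright and fully down in its well. Set each one down gently, not dropped in. The shaker without a cap and the toothpick box without a lid still have to be refilled: leave them standing where they are.

Things in the scene. Friction and masses are not known exactly. Their poses are not given: they have to be found in the camera images.
- cruet_mid (a point): white ceramic soy sauce cruet, round: 56 mm diameter straight body up to 78 mm above its foot, then a shoulder and a 30 mm black cap with a small spout; 110 mm high in all; about 0.3 kg; stands upright on the counter. The point is on its axis half-way up (55 mm above its foot); z up along its axis.
- shaker_mid (a point): white ceramic salt shaker with its domed steel cap on: round, 40 mm diameter up to 64 mm, then the 42 mm cap; 82 mm high in all; about 0.14 kg; stands upright. The point is on its axis half-way up (41 mm above its foot); z up.
- pickbox_mid (a point): square wooden toothpick box with its dark lid on: 44 x 44 mm body up to 66 mm, a 46 x 46 mm lid up to 74 mm with a small round knob on top (to 82 mm); about 0.12 kg; stands upright. The point is on its axis half-way up (41 mm above its foot); x and y square to its sides, z up.
- tin_mid (a point): oblong aluminium spice tin with its dark steel lid on: body 36 mm (its x) by 60 mm (its y) up to 62 mm, a 38 x 62 mm lid to 76 mm; 76 mm high; about 0.15 kg; stands upright. The point is on its axis half-way up (38 mm above its foot); y along its long side, z up.
- open_shaker_mid (a point): look-alike, to be left alone: the same white 40 mm round shaker but without a cap, so open and empty; 64 mm high. The point is on its axis half-way up; z up.
- open_pickbox_mid (a point): look-alike, to be left alone: the same square wooden 44 x 44 mm box but without a lid, so open and empty; 66 mm high. The point is on its axis half-way up; z up.
- well_cruet (a point): the large round well, 72 mm across and 15 mm deep, for the cruet, in one of four white 84 x 84 mm inserts, 86 mm apart in a row (their order changes) in a low steel tray, the caddy (354 x 94 mm, rim 15 mm high). Point: centre of the well's floor, 8 mm above the counter; the insert's top is 15 mm above the point. y runs along the row, x across it, z up.
- well_shaker (a point): the small round well, 56 mm across and 15 mm deep, for the shaker, in one of four white 84 x 84 mm inserts, 86 mm apart in a row (their order changes) in a low steel tray, the caddy (354 x 94 mm, rim 15 mm high). Point: centre of the well's floor, 8 mm above the counter; the insert's top is 15 mm above the point. y runs along the row, x across it, z up.
- well_pickbox (a point): the square well, 60 x 60 mm and 15 mm deep, for the toothpick box, in one of four white 84 x 84 mm inserts, 86 mm apart in a row (their order changes) in a low steel tray, the caddy (354 x 94 mm, rim 15 mm high). Point: centre of the well's floor, 8 mm above the counter; the insert's top is 15 mm above the point. y runs along the row, x across it, z up.
- well_tin (a point): the oblong well, 52 mm (x) by 76 mm (y, along the row) and 15 mm deep, for the tin, in one of four white 84 x 84 mm inserts, 86 mm apart in a row (their order changes) in a low steel tray, the caddy (354 x 94 mm, rim 15 mm high). Point: centre of the well's floor, 8 mm above the counter; the insert's top is 15 mm above the point. y runs along the row, x across it, z up.

How it is judged (in metres and radians):
At the end, for the whole second after the job is handed in: The cruet, capped shaker, lidded toothpick box and tin each stand in their own well: centre within 14 mm of the well's centre, standing on the well's floor (height within 6 mm), upright within 0.12 rad, at rest; the uncapped shaker and the lidless box stand within 25 mm of where they began, upright (horizontal distance between cruet_mid and well_cruet below 0.014 m and z of cruet_mid in the frame of well_cruet between 0.049 and 0.061 m and angle between each of cruet_mid, shaker_mid, pickbox_mid, tin_mid, open_shaker_mid, open_pickbox_mid's own z axis and vertical below 0.12 rad and linear speed of each of cruet, shaker, pickbox, tin below 0.02 m/s and horizontal distance between shaker_mid and well_shaker below 0.014 m and z of shaker_mid in the frame of well_shaker between 0.035 and 0.047 m and horizontal distance between pickbox_mid and well_pickbox below 0.014 m and z of pickbox_mid in the frame of well_pickbox between 0.035 and 0.047 m and horizontal distance between tin_mid and well_tin below 0.014 m and z of tin_mid in the frame of well_tin between 0.032 and 0.044 m and distance of each of open_shaker_mid, open_pickbox_mid from where it was at the start of the episode below 0.025 m); the robot touches nothing.
It fails at once if the look-alike open_shaker is carried off, pushed away or knocked over (distance of open_shaker_mid from where it was at the start of the episode above 0.035 m or angle between open_shaker_mid's own z axis and vertical above 0.5 rad).
It fails at once if the look-alike open_pickbox is carried off, pushed away or knocked over (distance of open_pickbox_mid from where it was at the start of the episode above 0.035 m or angle between open_pickbox_mid's own z axis and vertical above 0.5 rad).
It fails at once if a thing is dropped into its well (it moves faster than 0.6 m/s over the well, less than 60 mm above the well's floor) ((linear speed of cruet above 0.6 m/s and horizontal distance between cruet_mid and well_cruet below 0.03 m and z of cruet_mid in the frame of well_cruet below 0.115 m) or (linear speed of shaker above 0.6 m/s and horizontal distance between shaker_mid and well_shaker below 0.03 m and z of shaker_mid in the frame of well_shaker below 0.101 m) or (linear speed of pickbox above 0.6 m/s and horizontal distance between pickbox_mid and well_pickbox below 0.03 m and z of pickbox_mid in the frame of well_pickbox below 0.101 m) or (linear speed of tin above 0.6 m/s and horizontal distance between tin_mid and well_tin below 0.03 m and z of tin_mid in the frame of well_tin below 0.098 m)).
It also fails if it takes over 122 s, if anything falls off the work surface, if the arm or the gripper's body presses on something with over 40 N, if the wrist force passes 120 N, or if a joint passes its speed limit or range.

## Working session

There is one attempt and no reset: what is moved stays moved. The work goes in short steps, Python scripts to look and compute and a tool call to move; the robot and the scene stay as the last step left them, time stands still between calls to the robot, and variables do not carry over. Pictures are saved under pics/ and viewed, and the job is handed in when it is done.

Besides the shell and the picture viewer there is one more tool, called as name(argument=value, ...), one argument or row to a line, values as JSON. jog_arm: Moves the arm, as the interface text tells. Its arguments: {"type":"object","properties":{"increments":{"type":"array"},"squeeze":{"type":"number"}},"required":["increments"]}

```bash
ls; mkdir -p pics
python3 - <<'E'
from cell import *
import cv2,numpy as np
print(read_state())
for n in ["side","top","wrist"]:
    p=camera(n); cv2.imwrite(f"pics/{n}0.png",p["image"][:,:,::-1]); print(n,p["K"],p["rvec"],p["tvec"],p["shot"])
E
```

```text
pics
{'clock': 0.0, 'joints': array([ 1.22438352e+00,  3.00487057e-01,  1.52159734e+00,  2.59635191e-05,
        1.32072741e+00, -6.65866225e-02]), 'qd': array([-8.38343405e-04, -3.52093035e-04,  1.51488895e-03, -2.87789715e-05,
       -9.82188382e-04, -9.03315913e-04]), 'effort': array([ 1.04233102e-03, -5.31808162e+01, -3.52736378e+01,  7.08569144e-02,
        2.43532076e-02, -1.02322247e-04]), 'eef_pos': array([151.80821247, 528.37371974, 226.87069583]), 'eef_rot': array([-3.14037788e+00, -1.06211342e-04,  2.86175997e+00]), 'wrist_force': array([ 0.53081548, -0.38910048,  0.55858988]), 'moment': array([ 0.02019618,  0.02049344, -0.02046199]), 'finger_gap': 94.31385358212738}
side [[456.68772192   0.         327.14953521]
 [  0.         456.68772192 243.64824542]
 [  0.           0.           1.        ]] [ 0.30066509 -2.70076284  1.34429068] [543.79460467 132.12959222 756.97713751] 1
top [[518.60507717   0.         321.71525854]
 [  0.         518.60507717 237.79032625]
 [  0.           0.           1.        ]] [ 2.05107108 -2.15088661  0.25458186] [  24.60965414  559.91435796 1016.31148566] 2
wrist [[373.89189974   0.         314.69801478]
 [  0.         373.89189974 241.51710544]
 [  0.           0.           1.        ]] [-2.31760971 -1.74725485 -0.24997112] [-549.64093113  -29.57581442  393.49978646] 3
```

View pics/side0.png

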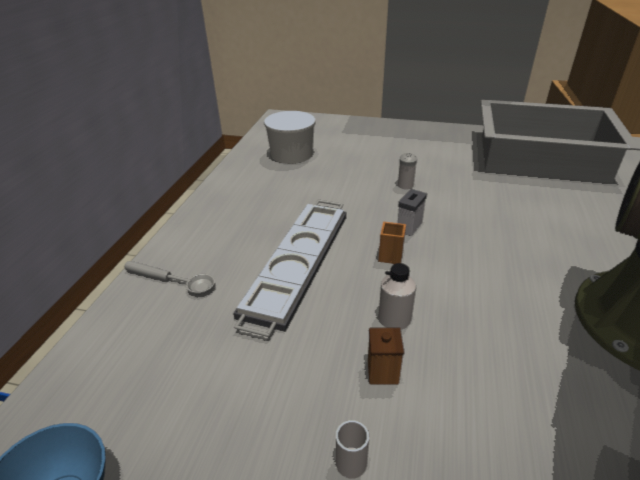

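View pics/top0.png

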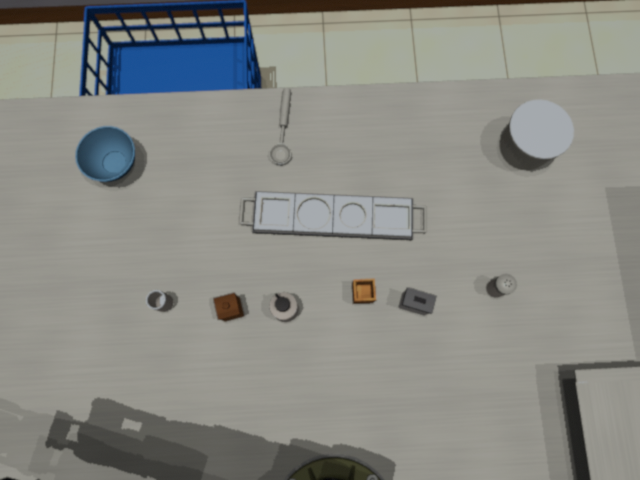

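View pics/wrist0.png

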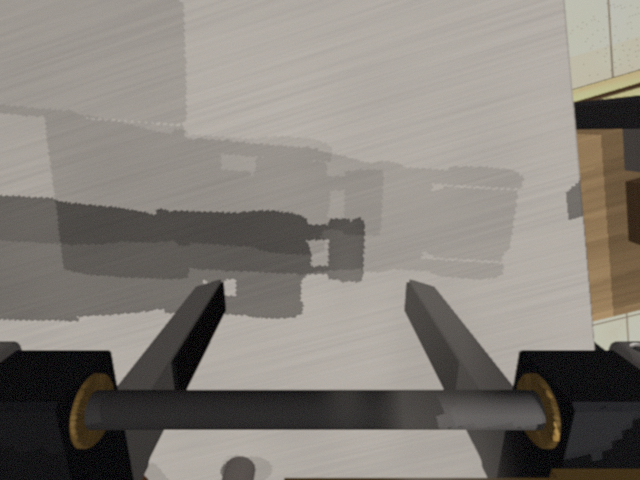

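```bash
cat > h.py <<'E'
from cell import *
import cv2,numpy as np
def RT(p): return cv2.Rodrigues(np.array(p["rvec"]))[0],np.array(p["tvec"]).ravel()
def toworld(p,c):
    R,t=RT(p); return R.T@(np.array(c)-t)
def ray(p,uv,z):
    R,t=RT(p); d=R.T@(np.linalg.inv(p["K"])@np.array([uv[0],uv[1],1.])); o=-R.T@t
    return o+d*(z-o[2])/d[2]
def proj(p,X): return cv2.projectPoints(np.array(X,float).reshape(-1,3),np.array(p["rvec"]),np.array(p["tvec"]),p["K"],None)[0].reshape(-1,2)
names=["cruet_mid","shaker_mid","pickbox_mid","tin_mid","open_shaker_mid","open_pickbox_mid","well_cruet","well_shaker","well_pickbox","well_tin"]
E
python3 - <<'E'
from h import *
np.set_printoptions(precision=1,suppress=True)
for cam in ["top","side"]:
    p=camera(cam)
    for n in names:
        for r in recognise(p,n)[:3]: print(cam,n,round(r["conf"],2),toworld(p,r["centre"]), proj(p,toworld(p,r["centre"]))[0])
print(read_state()["clock"])
E
```

```text
top cruet_mid 0.88 [416.2  85.3  82.2] [281.3 308.4]
top shaker_mid 0.88 [ 440.1 -364.1   79.2] [504. 286.]
top pickbox_mid 0.96 [430.3 195.2  75.2] [226.6 304.3]
top tin_mid 0.81 [ 420.8 -185.1   78.5] [416.3 299.8]
top open_shaker_mid 0.7 [451.1 345.6  35.9] [157.5 299.7]
top open_pickbox_mid 0.76 [449.4 -82.8  29.7] [362.5 291.2]
top well_cruet 0.67 [629.7  12.4   8.7] [313.7 213.7]
top well_shaker 0.62 [619.3 -74.1  26.8] [353.3 214.2]
top well_shaker 0.3 [450.6 345.4  35.9] [157.7 299.9]
top well_pickbox 0.63 [635.9 101.2  17.1] [273.3 211.8]
top well_tin 0.74 [ 612.  -158.9   10.2] [391.2 217.7]
top well_tin 0.36 [620.4 -71.6  27.2] [352.1 213.7]
side cruet_mid 0.62 [423.3 102.6  72.5] [396.2 295.3]
side shaker_mid 0.73 [ 447.6 -354.9   53. ] [405.9 169.4]
side shaker_mid 0.17 [446.7 350.1  43. ] [351.9 451.6]
side pickbox_mid 0.57 [422.2 217.   62.1] [387.4 357.1]
side tin_mid 0.73 [ 419.7 -165.8   61.7] [411.7 210. ]
side open_shaker_mid 0.56 [444.3 349.3  39.2] [354.  453.1]
side open_shaker_mid 0.35 [422.  216.8  66.3] [387.8 355. ]
side open_pickbox_mid 0.97 [451.9 -60.   50.5] [389.2 243.1]
side well_cruet 0.9 [628.5   1.6  18. ] [290.5 264.1]
side well_shaker 0.83 [618.8 -81.4  24. ] [306.8 236.8]
side well_shaker 0.37 [445.  352.4  41.7] [353.  454.3]
side well_pickbox 0.86 [635.8  98.3  19.5] [270.3 297.8]
side well_tin 0.85 [ 614.7 -165.9   16.2] [318.8 217.4]
1.25
```

```bash
cat > m.py <<'E'
from h import *
from scipy.optimize import minimize
np.set_printoptions(precision=1,suppress=True)
a=np.linspace(0,2*np.pi,40,endpoint=False)
def circ(d,z): return np.c_[d/2*np.cos(a),d/2*np.sin(a),0*a+z]
def box(x,y,z): return np.array([[i*x/2,j*y/2,z] for i in(-1,1) for j in(-1,1)],float)
M={"cruet_mid":[(circ(56,0),circ(56,78)),(circ(56,78),circ(30,92)),(circ(30,88),circ(30,110))],
"shaker_mid":[(circ(40,0),circ(40,64)),(circ(42,64),circ(42,74),circ(20,82))],
"pickbox_mid":[(box(44,44,0),box(44,44,66)),(box(46,46,66),box(46,46,74)),(circ(12,74),circ(12,82))],
"tin_mid":[(box(36,60,0),box(36,60,62)),(box(38,62,62),box(38,62,76))],
"open_shaker_mid":[(circ(40,0),circ(40,64))],
"open_pickbox_mid":[(box(44,44,0),box(44,44,66))]}
S=4
def sil(p,parts,q,bb):
    u0,v0,u1,v1=bb; im=np.zeros(((v1-v0)*S,(u1-u0)*S),np.uint8)
    c,s=np.cos(q[2]),np.sin(q[2]); R=np.array([[c,-s,0],[s,c,0],[0,0,1]])
    for part in parts:
        X=np.vstack(part)@R.T+[q[0],q[1],q[3] if len(q)>3 else 0]
        uv=(proj(p,X)-[u0,v0]+.5)*S
        cv2.fillConvexPoly(im,cv2.convexHull((uv*16).astype(np.int32)),255,shift=4)
    return cv2.resize(im,(u1-u0,v1-v0),interpolation=cv2.INTER_AREA)/255.
def fit(views,parts,q0):
    D=[]
    for p,m in views:
        ys,xs=np.where(m); bb=(max(xs.min()-25,0),max(ys.min()-25,0),min(xs.max()+25,640),min(ys.max()+25,480))
        D.append((p,bb,m[bb[1]:bb[3],bb[0]:bb[2]].astype(float)))
    def cost(q): return sum(np.abs(sil(p,parts,q,bb)-m).sum()/m.sum() for p,bb,m in D)
    best=None
    for y0 in np.arange(0,np.pi,np.pi/8) if not np.allclose(parts[0][0][:,:2].std(0)[0],parts[0][0][:,0].std()) or len(parts[0][0])==4 else [0]:
        r=minimize(cost,[q0[0],q0[1],y0],method="Nelder-Mead",options=dict(initial_simplex=np.array([q0[0],q0[1],y0])+np.array([[0,0,0],[8,0,0],[0,8,0],[0,0,.25]]),xatol=.05,fatol=1e-4))
        if best is None or r.fun<best.fun: best=r
    return best
E
python3 - <<'E'
from m import *
P={c:camera(c) for c in("top","side")}
for n in M:
    V={}
    for c in P:
        r=regions_of(P[c],n)
        if r: V[c]=(P[c],r[0]["mask"])
        print(n,c,[ (round(x["conf"],2),x["mask"].sum()) for x in r],end=' ')
        if r: ys,xs=np.where(r[0]["mask"]); print(xs.mean(),ys.mean())
    q0=toworld(P["top"],recognise(P["top"],n)[0]["centre"]) if recognise(P["top"],n) else None
    if q0 is None: continue
    for k in [("top",),("side",),("top","side")]:
        if all(c in V for c in k):
            f=fit([V[c] for c in k],M[n],q0); print("   ",k,f.x[:2],"yaw %.3f"%f.x[2],"cost %.3f"%f.fun)
vis={c:P[c]["image"].copy() for c in P}
for i,n in enumerate(names[6:]):
    for c in P:
        r=regions_of(P[c],n)
        for x in r[:1]:
            m=x["mask"]; ys,xs=np.where(m); print(n,c,x["conf"],m.sum(),xs.min(),xs.max(),ys.min(),ys.max(),xs.mean(),ys.mean()); vis[c][m]=vis[c][m]//2+np.array([[120,0,0],[0,120,0],[0,0,120],[100,100,0]][i],np.uint8)
t=vis["top"][170:260,220:440]; cv2.imwrite("pics/wt.png",cv2.resize(np.vstack([t,P["top"]["image"][170:260,220:440]]),None,fx=3.3,fy=3.3)[:,:,::-1])
cv2.imwrite("pics/ws.png",cv2.resize(np.hstack([vis["side"][195:340,225:355],P["side"]["image"][195:340,225:355]]),None,fx=3,fy=3)[:,:,::-1])
print(read_state()["clock"])
E
```

```text
cruet_mid top [(0.89, np.int64(698))] 283.9083094555874 306.3280802292264
cruet_mid side [(0.96, np.int64(1929))] 396.9559357179886 296.85743908761015
    ('top',) [423.9  82. ] yaw 0.147 cost 0.057
    ('side',) [423.   77.9] yaw 0.300 cost 0.070
    ('top', 'side') [423.1  81.9] yaw 0.137 cost 0.147
shaker_mid top [(0.91, np.int64(508))] 500.4192913385827 285.45472440944883
shaker_mid side [(0.66, np.int64(588))] 406.96598639455783 170.48639455782313
    ('top',) [ 446.3 -369.8] yaw 0.095 cost 0.109
    ('side',) [ 446.2 -378.1] yaw 0.507 cost 0.059
    ('top', 'side') [ 446.1 -370.9] yaw 0.320 cost 0.234
pickbox_mid top [(0.58, np.int64(614))] 228.15798045602605 306.33061889250814
pickbox_mid side [(0.6, np.int64(1943))] 384.9408131755018 355.4436438497169
    ('top',) [429.3 196.9] yaw 0.304 cost 0.146
    ('side',) [427.9 195.1] yaw 0.219 cost 0.043
    ('top', 'side') [428.1 195.9] yaw 0.227 cost 0.204
tin_mid top [(0.78, np.int64(722))] 417.5540166204986 301.2908587257618
tin_mid side [(0.66, np.int64(938)), (0.16, np.int64(1612))] 411.85074626865674 210.02025586353943
    ('t
[... 764 characters left out ...]
cost 0.072
    ('top', 'side') [449.5 -83.6] yaw 1.599 cost 0.154
well_cruet top 0.62 1466 293 332 194 232 312.70395634379264 212.9836289222374
well_cruet side 0.79 1437 260 317 249 288 289.7759220598469 266.84203201113434
well_shaker top 0.92 1478 333 371 195 235 352.2699594046008 215.0548037889039
well_shaker side 0.69 1109 279 331 225 257 306.12173128944994 240.09287646528404
well_pickbox top 0.78 1495 254 294 192 231 274.3438127090301 211.67959866220735
well_pickbox side 0.67 1988 237 301 277 322 270.03169014084506 299.17354124748493
well_tin top 0.9 1507 372 410 197 236 390.98739216987394 216.54810882548108
well_tin side 0.78 856 296 342 205 231 319.8948598130841 217.46612149532712
2.95
```

View pics/wt.png

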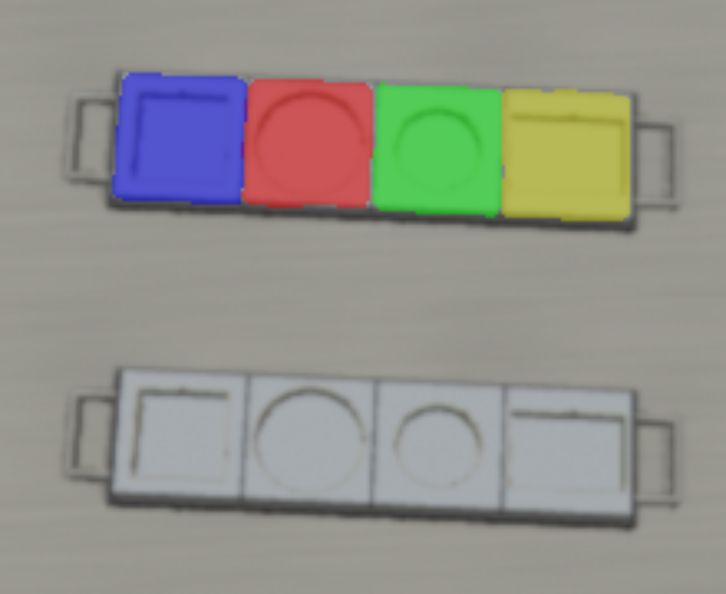

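View pics/ws.png

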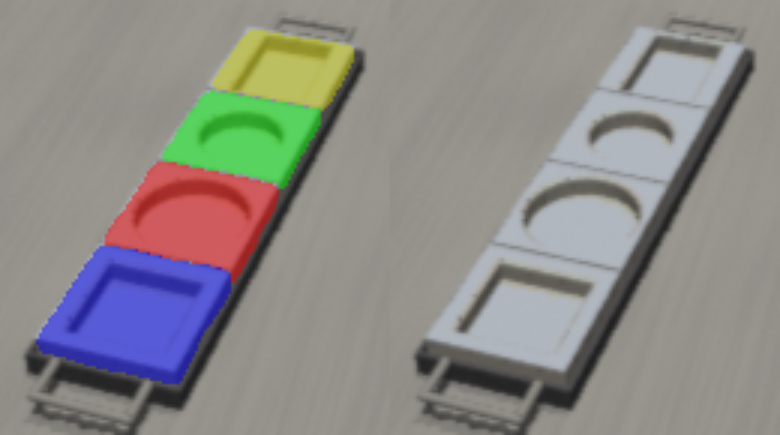

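Run:
```python
from m import *
P={c:camera(c) for c in("top","side")}
C=[]
for n in ["well_pickbox","well_cruet","well_shaker","well_tin"]:
    o=[]
    for c in P:
        m=regions_of(P[c],n)[0]["mask"]; ys,xs=np.where(m); o.append(ray(P[c],(xs.mean(),ys.mean()),23.)[:2])
    print(n,*o); C.append(o)
C=np.array(C)
for k in (0,1):
    X=C[:,k]; m=X.mean(0); u=np.linalg.svd(X-m)[2][0]; u*=np.sign(u[1]); print(m,u,"yaw",np.arctan2(-u[0],u[1]),[m+u*s for s in(129,43,-43,-129)],(X-m)@u)
est={"shaker_mid":(446.2,-371,0.),"tin_mid":(421,-193,-.285),"pickbox_mid":(428.5,196,.23),"cruet_mid":(423.5,82,0)}
tiles=[]
for c in P:
    im=cv2.resize(P[c]["image"],None,fx=4,fy=4,interpolation=cv2.INTER_CUBIC)
    row=[]
    for n,q in est.items():
        cs,s=np.cos(q[2]),np.sin(q[2]); R=np.array([[cs,-s,0],[s,cs,0],[0,0,1]])
        for part in M[n]:
            for ring in part:
                h=cv2.convexHull(((proj(P[c],ring@R.T+[q[0],q[1],0])+.5)*4).astype(np.int32)); cv2.polylines(im,[h],True,(255,0,0),1)
        u=(proj(P[c],[q[0],q[1],40])[0]*4).astype(int)
        row.append(cv2.copyMakeBorder(im[max(u[1]-130,0):u[1]+130,u[0]-100:u[0]+100],0,0,0,0,0)[:260])
    tiles.append(np.hstack(row))
cv2.imwrite("pics/ov.png",np.vstack(tiles)[:,:,::-1]); print(read_state()["clock"])
```

```text
well_pickbox [634.2  99. ] [633.7 105. ]
well_cruet [626.7  13.5] [626.   15.3]
well_shaker [618.5 -71.9] [616.7 -71.1]
well_tin [ 610.5 -156.6] [ 610.2 -156.5]
[622.5 -29. ] [0.1 1. ] yaw -0.09297151644820507 [array([634.4,  99.5]), array([626.5,  13.8]), array([618.5, -71.8]), array([ 610.5, -157.4])] [ 128.5   42.7  -43.1 -128.2]
[621.6 -26.8] [0.1 1. ] yaw -0.09163981491587764 [array([633.4, 101.6]), array([625.6,  16. ]), array([617.7, -69.6]), array([ 609.8, -155.3])] [ 132.3   42.3  -44.5 -130.2]
3.45
```

View pics/ov.png

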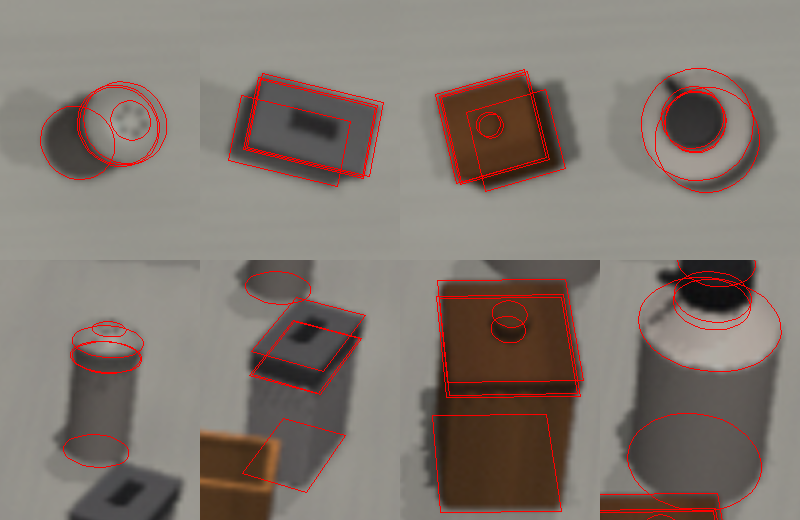

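```bash
cat > plan.py <<'E'
import sys
from h import *
def go(x,y,z,yaw):
    s=read_state(); p=s["eef_pos"]; r=s["eef_rot"]; ps=r[2]
    from scipy.spatial.transform import Rotation as Ro
    R=Ro.from_euler("xyz",r).as_matrix()
    Rt=Ro.from_euler("xyz",[np.pi,0,yaw]).as_matrix()
    d=np.array([x,y,z])-p
    print("clock %.2f"%s["clock"],"pos",p.round(1),"yaw %.3f gap %.1f"%(ps,s["finger_gap"]),"F",s["wrist_force"].round(1))
    print("turn tool deg",np.degrees(Ro.from_matrix(R.T@Rt).as_rotvec()).round(2))
    print("shift cm, before turn axes",(R.T@d/10).round(2)," after-turn axes",(Rt.T@d/10).round(2))
if __name__=="__main__": go(*map(float,sys.argv[1:5]))
E
python3 plan.py 428.5 196 200 1.80
```

```text
clock 3.45 pos [151.9 528.6 227.5] yaw 2.862 gap 93.9 F [1.  0.3 1.4]
turn tool deg [ 0.   -0.   60.84]
shift cm, before turn axes [-35.77 -24.33   2.74]  after-turn axes [-38.68  19.38   2.75]
```

jog_arm(
  increments=[
    [0,0,0,0,0,10.14,9.4],
    [0,0,0,0,0,10.14,9.4],
    [0,0,0,0,0,10.14,9.4],
    [0,0,0,0,0,10.14,9.4],
    [0,0,0,0,0,10.14,9.4],
    [0,0,0,0,0,10.14,9.4],
    [-3.87,1.94,0.27,0,0,0,9.4],
    [-3.87,1.94,0.27,0,0,0,9.4],
    [-3.87,1.94,0.27,0,0,0,9.4],
    [-3.87,1.94,0.27,0,0,0,9.4],
    [-3.87,1.94,0.27,0,0,0,9.4],
    [-3.87,1.94,0.28,0,0,0,9.4],
    [-3.87,1.94,0.28,0,0,0,9.4],
    [-3.87,1.94,0.28,0,0,0,9.4],
    [-3.86,1.93,0.28,0,0,0,9.4],
    [-3.86,1.93,0.28,0,0,0,9.4],
    [0,0,0,0,0,0,9.4],
  ],
)

```text
clock: 5.58
eef_pos: [429.5, 194.3, 199.7]
eef_rot: [-3.141, 0.0, 1.797]
wrist_force: [0.2, 0.7, 0.2]
finger_gap: 93.7
```

```bash
python3 plan.py 428.5 196 45 1.80
python3 - <<'E'
from m import *
p=camera("wrist")
im=p["image"].copy()
for n,q in {"pickbox_mid":(428.5,196,.23),"cruet_mid":(423.5,82,0)}.items():
    c,s=np.cos(q[2]),np.sin(q[2]); R=np.array([[c,-s,0],[s,c,0],[0,0,1]])
    for part in M[n]:
        for ring in part: cv2.polylines(im,[cv2.convexHull((proj(p,ring@R.T+[q[0],q[1],0])).astype(np.int32))],True,(255,0,0),1)
cv2.imwrite("pics/w1.png",im[:,:,::-1])
E
```

```text
clock 5.58 pos [429.5 194.3 199.7] yaw 1.797 gap 93.7 F [0.2 0.7 0.2]
turn tool deg [-0.02  0.01 -0.18]
shift cm, before turn axes [ 0.2  -0.06 15.47]  after-turn axes [ 0.19 -0.06 15.47]
```

View pics/w1.png

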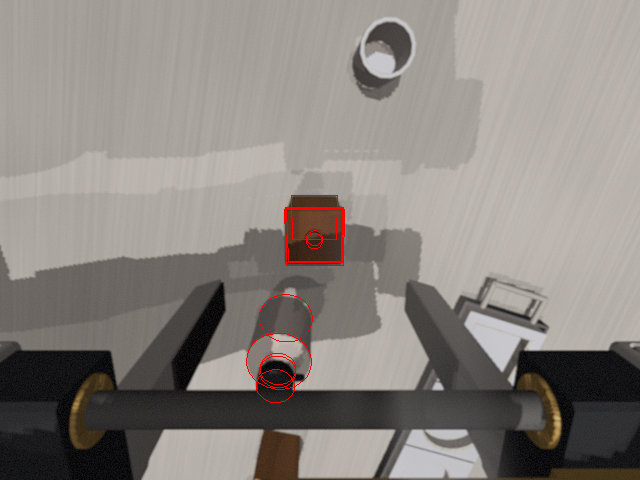

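jog_arm(
  increments=[
    [0.2,-0.06,3,0,0,0,9.4],
    [0,0,4,0,0,0,9.4],
    [0,0,4,0,0,0,9.4],
    [0,0,3,0,0,0,9.4],
    [0,0,1.47,0,0,0,9.4],
    [0,0,0,0,0,0,4],
    [0,0,0,0,0,0,3],
    [0,0,0,0,0,0,3],
    [0,0,0,0,0,0,3],
    [0,0,0,0,0,0,3],
    [0,0,0,0,0,0,3],
    [0,0,0,0,0,0,3],
  ],
  squeeze=20,
)

```text
clock: 7.12
eef_pos: [427.6, 197.8, 45.4]
eef_rot: [3.141, -0.0, 1.8]
wrist_force: [-0.1, -0.1, 3.1]
finger_gap: 45.7
```

```bash
python3 plan.py 633.9 100 140 1.479;python3 plan.py 633.9 100 140 1.8
```

```text
clock 7.12 pos [427.6 197.8  45.4] yaw 1.800 gap 45.7 F [-0.1 -0.1  3.1]
turn tool deg [ 2.000e-02 -1.000e-02  1.839e+01]
shift cm, before turn axes [-14.21  17.87  -9.45]  after-turn axes [-7.85 21.44 -9.46]
clock 7.12 pos [427.6 197.8  45.4] yaw 1.800 gap 45.7 F [-0.1 -0.1  3.1]
turn tool deg [ 0.02 -0.   -0.01]
shift cm, before turn axes [-14.21  17.87  -9.45]  after-turn axes [-14.21  17.87  -9.46]
```

jog_arm(
  increments=[
    [0,0,-1,0,0,0,3],
    [0,0,-3,0,0,0,3],
    [0,0,-4,0,0,0,3],
    [0,0,-1.46,0,0,9.2,3],
    [0,0,0,0,0,9.19,3],
    [-0.8,2.14,0,0,0,0,3],
    [-1.17,3.2,0,0,0,0,3],
    [-1.17,3.2,0,0,0,0,3],
    [-1.17,3.2,0,0,0,0,3],
    [-1.17,3.2,0,0,0,0,3],
    [-1.17,3.2,0,0,0,0,3],
    [-0.8,2.3,0,0,0,0,3],
    [-0.4,1,0,0,0,0,3],
    [0,0,0,0,0,0,3],
  ],
)

```text
clock: 8.88
eef_pos: [633.6, 99.8, 139.7]
eef_rot: [-3.141, 0.0, 1.479]
wrist_force: [-0.4, 0.1, -1.2]
finger_gap: 46.0
```

```bash
cat > chk.py <<'E'
from m import *
# chk name x y yaw zfoot : fit held object in side/top, draw
import sys
n=sys.argv[1]; q=list(map(float,sys.argv[2:6])); out=sys.argv[6]
well=sys.argv[7] if len(sys.argv)>7 else None
T=[]
for c in("top","side","wrist"):
    p=camera(c); im=cv2.resize(p["image"],None,fx=3,fy=3,interpolation=cv2.INTER_CUBIC)
    cs,s=np.cos(q[2]),np.sin(q[2]); R=np.array([[cs,-s,0],[s,cs,0],[0,0,1]])
    for part in M[n]:
        for ring in part: cv2.polylines(im,[cv2.convexHull(((proj(p,ring@R.T+[q[0],q[1],q[3]])+.5)*3).astype(np.int32))],True,(255,0,0),1)
    u=(proj(p,[q[0],q[1],40+q[3]])[0]*3).astype(int)
    if c=="wrist": t=cv2.resize(p["image"],(533,400))
    else:
        u=np.clip(u,[133,200],[1920-133,1440-200]); t=im[u[1]-200:u[1]+200,u[0]-133:u[0]+133][:400]
    if c!="wrist": T.append(t)
cv2.imwrite(out,np.hstack(T)[:,:,::-1])
E
python3 plan.py 633.9 100 53.5 1.479; python3 chk.py pickbox_mid 633.9 100 -.092 95 pics/c1.png
```

```text
clock 8.88 pos [633.6  99.8 139.7] yaw 1.479 gap 46.0 F [-0.4  0.1 -1.2]
turn tool deg [-0.03  0.   -0.02]
shift cm, before turn axes [0.02 0.04 8.62]  after-turn axes [0.02 0.03 8.62]
```

View pics/c1.png

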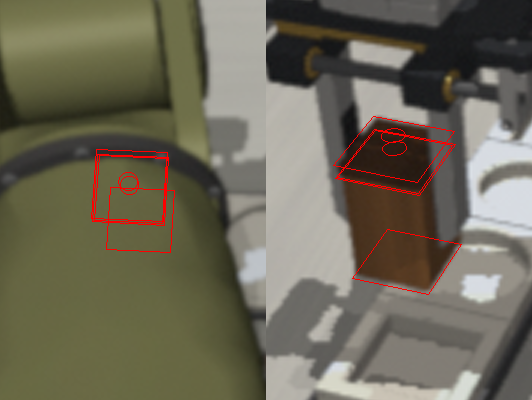

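jog_arm(
  increments=[
    [0,0,2,0,0,0,3],
    [0,0,2.5,0,0,0,3],
    [0,0,2,0,0,0,3],
    [0,0,1,0,0,0,3],
    [0,0,0.5,0,0,0,3],
    [0,0,0.3,0,0,0,3],
    [0,0,0.2,0,0,0,3],
    [0,0,0.1,0,0,0,3],
    [0,0,0,0,0,0,3],
  ],
)

```text
clock: 10.15
eef_pos: [633.8, 99.9, 54.0]
eef_rot: [3.141, -0.0, 1.479]
wrist_force: [-0.4, -0.1, -0.4]
finger_gap: 45.6
```

```bash
python3 plan.py 633.9 100 53.5 1.479; python3 chk.py pickbox_mid 633.9 100 -.092 8 pics/c2.png
```

```text
clock 10.15 pos [633.8  99.9  54. ] yaw 1.479 gap 45.6 F [-0.4 -0.1 -0.4]
turn tool deg [ 0.02 -0.   -0.  ]
shift cm, before turn axes [0.01 0.01 0.05]  after-turn axes [0.01 0.01 0.05]
```

View pics/c2.png

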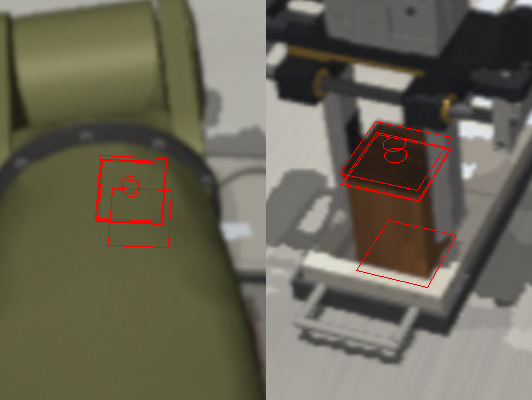

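jog_arm(
  increments=[
    [0,0,0.05,0,0,0,3],
    [0,0,0.05,0,0,0,3],
    [0,0,0,0,0,0,3],
  ],
)

```text
clock: 10.68
eef_pos: [633.9, 100.0, 53.5]
eef_rot: [3.141, -0.0, 1.479]
wrist_force: [-1.5, 0.0, 4.7]
finger_gap: 45.9
```

jog_arm(
  increments=[
    [0,0,0,0,0,0,6],
    [0,0,0,0,0,0,9.4],
    [0,0,0,0,0,0,9.4],
    [0,0,0,0,0,0,9.4],
    [0,0,0,0,0,0,9.4],
    [0,0,-2,0,0,0,9.4],
    [0,0,-4,0,0,0,9.4],
    [0,0,-4,0,0,0,9.4],
    [0,0,-4,0,0,0,9.4],
    [0,0,-1.6,0,0,0,9.4],
  ],
)

```text
clock: 11.92
eef_pos: [634.3, 100.0, 212.6]
eef_rot: [3.137, -0.001, 1.479]
wrist_force: [0.2, -0.7, -0.5]
finger_gap: 94.2
```

```bash
python3 plan.py 423.5 84 210 1.479
```

```text
clock 11.93 pos [634.3 100.  212.6] yaw 1.479 gap 94.2 F [ 0.2 -0.7 -0.5]
turn tool deg [ 0.26 -0.05 -0.  ]
shift cm, before turn axes [ -3.53 -20.85   0.16]  after-turn axes [ -3.53 -20.85   0.26]
```

jog_arm(
  increments=[
    [-0.35,-2,0,0,0,0,9.4],
    [-0.6,-3.5,0,0,0,0,9.4],
    [-0.6,-3.5,0,0,0,0,9.4],
    [-0.6,-3.5,0,0,0,0,9.4],
    [-0.6,-3.5,0,0,0,0,9.4],
    [-0.5,-3,0.1,0,0,0,9.4],
    [-0.28,-1.85,0.1,0,0,0,9.4],
    [0,0,0,0,0,0,9.4],
  ],
)

```text
clock: 12.92
eef_pos: [422.3, 83.9, 206.9]
eef_rot: [3.142, -0.0, 1.479]
wrist_force: [0.2, -0.9, 0.1]
finger_gap: 94.1
```

```bash
python3 plan.py 423.5 82 58 1.479
cat > wr.py <<'E'
from m import *
import sys
n=sys.argv[1]; q=list(map(float,sys.argv[2:5])); p=camera("wrist"); im=p["image"].copy()
c,s=np.cos(q[2]),np.sin(q[2]); R=np.array([[c,-s,0],[s,c,0],[0,0,1]])
for part in M[n]:
    for ring in part: cv2.polylines(im,[cv2.convexHull((proj(p,ring@R.T+[q[0],q[1],0])).astype(np.int32))],True,(255,0,0),1)
cv2.imwrite(sys.argv[5],im[:,:,::-1])
r=regions_of(p,n)
if r:
    print(r[0]["conf"]); f=fit([(p,r[0]["mask"])],M[n],q); print(f.x,f.fun)
P=camera("top"); cv2.imwrite("pics/t_"+n+".png",P["image"][:,:,::-1])
E
python3 wr.py cruet_mid 423.5 82 0 pics/w2.png
```

```text
clock 12.93 pos [422.3  83.9 206.9] yaw 1.479 gap 94.1 F [ 0.2 -0.9  0.1]
turn tool deg [ 0.   -0.    0.01]
shift cm, before turn axes [-0.18  0.13 14.89]  after-turn axes [-0.18  0.14 14.89]
0.82
[422.3  82.6   0.2] 0.03974007679549224
```

View pics/w2.png

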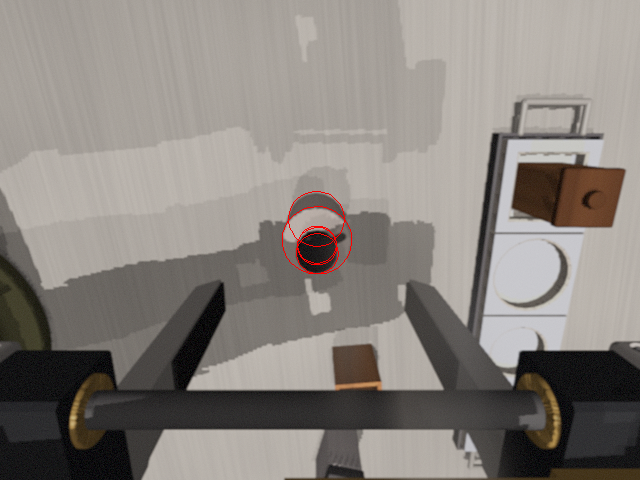

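jog_arm(
  increments=[
    [-0.15,0.05,3,0,0,0,9.4],
    [0,0,4,0,0,0,9.4],
    [0,0,4,0,0,0,9.4],
    [0,0,3,0,0,0,9.4],
    [0,0,0.9,0,0,0,9.4],
    [0,0,0,0,0,0,5],
    [0,0,0,0,0,0,4],
    [0,0,0,0,0,0,4],
    [0,0,0,0,0,0,4],
    [0,0,0,0,0,0,4],
    [0,0,0,0,0,0,4],
  ],
  squeeze=25,
)

```text
clock: 14.45
eef_pos: [423.5, 82.4, 58.3]
eef_rot: [3.141, -0.0, 1.479]
wrist_force: [-1.7, -0.2, 6.3]
finger_gap: 55.8
```

```bash
python3 plan.py 626.3 14.5 150 1.479
```

```text
clock 14.45 pos [423.5  82.4  58.3] yaw 1.479 gap 55.8 F [-1.7 -0.2  6.3]
turn tool deg [ 0.03 -0.01 -0.  ]
shift cm, before turn axes [-4.9  20.83 -9.16]  after-turn axes [-4.9  20.82 -9.17]
```

jog_arm(
  increments=[
    [0,0,-1,0,0,0,4],
    [0,0,-3,0,0,0,4],
    [0,0,-4,0,0,0,4],
    [0,0,-1.17,0,0,0,4],
    [-0.5,2,0,0,0,0,4],
    [-0.8,3.4,0,0,0,0,4],
    [-0.8,3.4,0,0,0,0,4],
    [-0.8,3.4,0,0,0,0,4],
    [-0.8,3.4,0,0,0,0,4],
    [-0.7,3,0,0,0,0,4],
    [-0.3,1.5,0,0,0,0,4],
    [-0.2,0.72,0,0,0,0,4],
    [0,0,0,0,0,0,4],
  ],
)

```text
clock: 16.08
eef_pos: [625.7, 14.4, 148.7]
eef_rot: [-3.14, 0.0, 1.479]
wrist_force: [-0.2, 0.1, -3.3]
finger_gap: 56.1
```

```bash
python3 plan.py 626.3 14.5 66.3 1.479; python3 chk.py cruet_mid 626.3 14.5 0 91.7 pics/c3.png
```

```text
clock 16.07 pos [625.7  14.4 148.7] yaw 1.479 gap 56.1 F [-0.2  0.1 -3.3]
turn tool deg [-0.07  0.   -0.01]
shift cm, before turn axes [0.01 0.07 8.24]  after-turn axes [0.01 0.06 8.24]
```

View pics/c3.png

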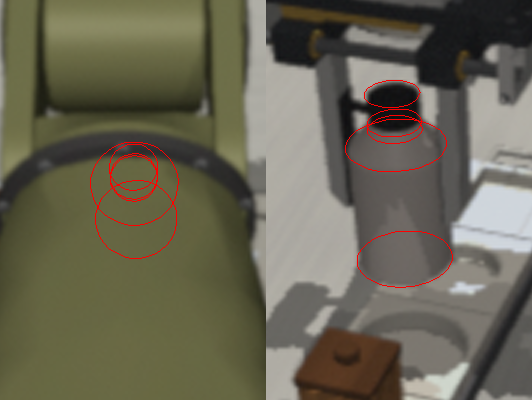

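Held upright and where expected. Lower it.

jog_arm(
  increments=[
    [0,0.05,2,0,0,0,4],
    [0,0,2.5,0,0,0,4],
    [0,0,1.8,0,0,0,4],
    [0,0,0.9,0,0,0,4],
    [0,0,0.5,0,0,0,4],
    [0,0,0.25,0,0,0,4],
    [0,0,0.15,0,0,0,4],
    [0,0,0.08,0,0,0,4],
    [0,0,0,0,0,0,4],
  ],
)

```text
clock: 17.35
eef_pos: [626.6, 14.4, 67.9]
eef_rot: [3.141, -0.0, 1.479]
wrist_force: [0.5, 0.1, -3.8]
finger_gap: 55.7
```

jog_arm(
  increments=[
    [0,0,0.08,0,0,0,4],
    [0,0,0.06,0,0,0,4],
    [0,0,0.05,0,0,0,4],
    [0,0,0,0,0,0,4],
  ],
)

```text
clock: 17.85
eef_pos: [626.6, 14.4, 66.3]
eef_rot: [3.141, 0.0, 1.479]
wrist_force: [-5.7, 0.3, 4.4]
finger_gap: 55.7
```

jog_arm(
  increments=[
    [0,0,0,0,0,0,7],
    [0,0,0,0,0,0,9.4],
    [0,0,0,0,0,0,9.4],
    [0,0,0,0,0,0,9.4],
    [0,0,0,0,0,0,9.4],
    [0,0,-2,0,0,0,9.4],
    [0,0,-4,0,0,0,9.4],
    [0,0,-4,0,0,0,9.4],
    [0,0,-3.5,0,0,0,9.4],
    [0,0,-0.9,0,0,0,9.4],
  ],
)

```text
clock: 19.1
eef_pos: [627.3, 14.4, 213.5]
eef_rot: [3.137, -0.0, 1.479]
wrist_force: [-0.8, -0.5, 0.1]
finger_gap: 94.2
```

```bash
python3 plan.py 446.2 -369 210 1.479
```

```text
clock 19.10 pos [627.3  14.4 213.5] yaw 1.479 gap 94.2 F [-0.8 -0.5  0.1]
turn tool deg [ 0.28 -0.02  0.  ]
shift cm, before turn axes [-39.84 -14.52   0.26]  after-turn axes [-39.84 -14.51   0.35]
```

jog_arm(
  increments=[
    [-2,-0.7,0,0,0,0,9.4],
    [-4,-1.46,0,0,0,0,9.4],
    [-4,-1.46,0,0,0,0,9.4],
    [-4,-1.46,0,0,0,0,9.4],
    [-4,-1.46,0,0,0,0,9.4],
    [-4,-1.46,0,0,0,0,9.4],
    [-4,-1.46,0,0,0,0,9.4],
    [-4,-1.46,0,0,0,0,9.4],
    [-4,-1.46,0,0,0,0,9.4],
    [-3.5,-1.3,0,0,0,0,9.4],
    [-2.3,-0.83,0,0,0,0,9.4],
    [0,0,0,0,0,0,9.4],
  ],
)

```text
clock: 20.6
eef_pos: [443.6, -369.8, 208.2]
eef_rot: [-3.139, -0.001, 1.476]
wrist_force: [0.3, 0.8, 1.1]
finger_gap: 94.0
```

```bash
python3 plan.py 446.2 -369 48 1.479; python3 wr.py shaker_mid 446.2 -369 0 pics/w3.png
```

```text
clock 20.60 pos [ 443.6 -369.8  208.2] yaw 1.476 gap 94.0 F [0.3 0.8 1.1]
turn tool deg [-0.12 -0.08 -0.16]
shift cm, before turn axes [ 0.09  0.29 16.02]  after-turn axes [ 0.11  0.25 16.02]
0.65
[ 445.1 -371.7    0.1] 0.044566448801742924
```

View pics/w3.png

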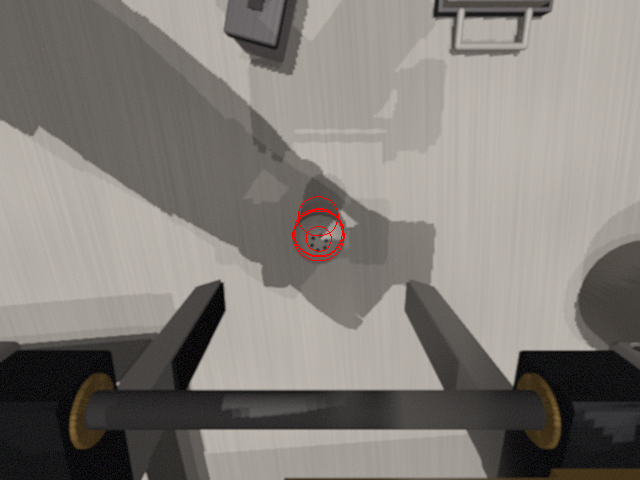

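View pics/t_shaker_mid.png

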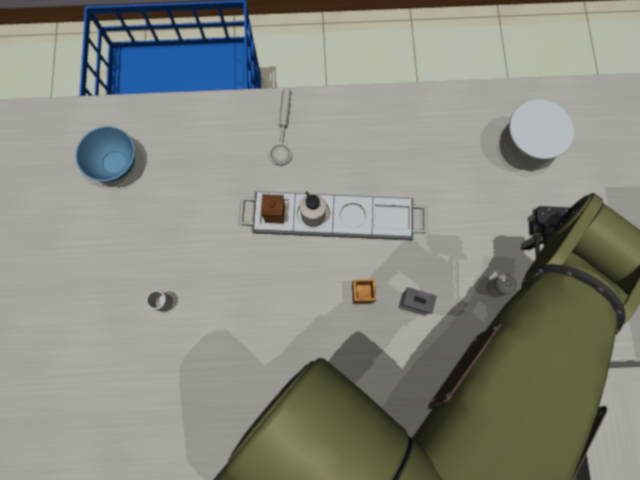

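jog_arm(
  increments=[
    [-0.1,0.2,3,0,0,-0.1,9.4],
    [0,0,4,0,0,0,9.4],
    [0,0,4,0,0,0,9.4],
    [0,0,3.5,0,0,0,9.4],
    [0,0,1.5,0,0,0,9.4],
    [0,0,0,0,0,0,4],
    [0,0,0,0,0,0,2.5],
    [0,0,0,0,0,0,2.5],
    [0,0,0,0,0,0,2.5],
    [0,0,0,0,0,0,2.5],
    [0,0,0,0,0,0,2.5],
    [0,0,0,0,0,0,2.5],
  ],
  squeeze=20,
)

```text
clock: 22.25
eef_pos: [447.5, -369.9, 50.0]
eef_rot: [3.142, 0.0, 1.481]
wrist_force: [0.1, 0.6, 1.9]
finger_gap: 41.5
```

```bash
python3 plan.py 618.2 -71 150 1.479
```

```text
clock 22.25 pos [ 447.5 -369.9   50. ] yaw 1.481 gap 41.5 F [0.1 0.6 1.9]
turn tool deg [0.   0.01 0.1 ]
shift cm, before turn axes [ 31.3   14.31 -10.01]  after-turn axes [ 31.32  14.26 -10.  ]
```

jog_arm(
  increments=[
    [0,0,-1,0,0,0,2.5],
    [0,0,-3,0,0,0,2.5],
    [0,0,-4,0,0,0,2.5],
    [0,0,-2,0,0,0.1,2.5],
    [2,0.9,0,0,0,0,2.5],
    [3.5,1.6,0,0,0,0,2.5],
    [3.5,1.6,0,0,0,0,2.5],
    [3.5,1.6,0,0,0,0,2.5],
    [3.5,1.6,0,0,0,0,2.5],
    [3.5,1.6,0,0,0,0,2.5],
    [3.5,1.6,0,0,0,0,2.5],
    [3.5,1.6,0,0,0,0,2.5],
    [3,1.36,0,0,0,0,2.5],
    [1.5,0.6,0,0,0,0,2.5],
    [0.4,0.2,0,0,0,0,2.5],
    [0,0,0,0,0,0,2.5],
  ],
)

```text
clock: 24.25
eef_pos: [618.0, -70.6, 149.6]
eef_rot: [-3.141, 0.0, 1.479]
wrist_force: [-0.8, -0.4, -0.9]
finger_gap: 41.1
```

```bash
python3 plan.py 618.2 -70 58 1.479; python3 chk.py shaker_mid 618.2 -71 0 100 pics/c4.png
```

```text
clock 24.25 pos [618.  -70.6 149.6] yaw 1.479 gap 41.1 F [-0.8 -0.4 -0.9]
turn tool deg [-0.03  0.01 -0.02]
shift cm, before turn axes [0.06 0.02 9.16]  after-turn axes [0.06 0.02 9.16]
```

View pics/c4.png

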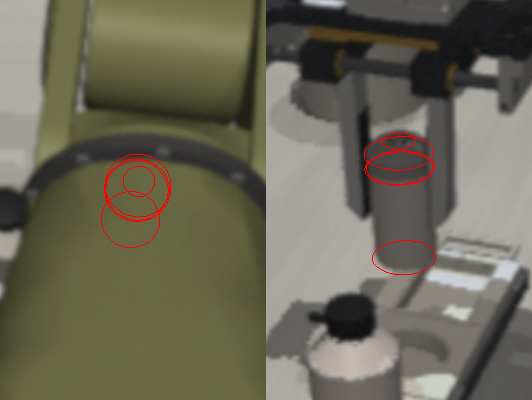

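jog_arm(
  increments=[
    [0.05,0,2,0,0,0,2.5],
    [0,0,2.5,0,0,0,2.5],
    [0,0,2.2,0,0,0,2.5],
    [0,0,1.1,0,0,0,2.5],
    [0,0,0.6,0,0,0,2.5],
    [0,0,0.3,0,0,0,2.5],
    [0,0,0.2,0,0,0,2.5],
    [0,0,0.15,0,0,0,2.5],
    [0,0,0.05,0,0,0,2.5],
    [0,0,0,0,0,0,2.5],
  ],
)

```text
clock: 25.65
eef_pos: [618.4, -69.7, 59.0]
eef_rot: [3.141, 0.0, 1.479]
wrist_force: [-0.1, 0.6, -1.6]
finger_gap: 41.4
```

jog_arm(
  increments=[
    [0,0,0.06,0,0,0,2.5],
    [0,0,0.05,0,0,0,2.5],
    [0,0,0,0,0,0,2.5],
  ],
)

```text
clock: 26.02
eef_pos: [618.4, -69.7, 58.0]
eef_rot: [3.141, 0.0, 1.479]
wrist_force: [-0.9, -0.2, 2.3]
finger_gap: 41.1
```

Contact. Release, rise, and go to the tin.

jog_arm(
  increments=[
    [0,0,0.03,0,0,0,2.5],
    [0,0,0,0,0,0,6],
    [0,0,0,0,0,0,9.4],
    [0,0,0,0,0,0,9.4],
    [0,0,0,0,0,0,9.4],
    [0,0,0,0,0,0,9.4],
    [0,0,-2,0,0,0,9.4],
    [0,0,-4,0,0,0,9.4],
    [0,0,-4,0,0,0,9.4],
    [0,0,-4,0,0,0,9.4],
    [0,0,-1.2,0,0,5.5,9.4],
    [0,0,0,0,0,5.5,9.4],
    [0,0,0,0,0,0,9.4],
  ],
)

```text
clock: 27.65
eef_pos: [618.4, -69.7, 210.9]
eef_rot: [3.14, -0.0, 1.288]
wrist_force: [0.5, 0.6, -1.0]
finger_gap: 93.8
```

```bash
python3 plan.py 421 -190 205 1.286
```

```text
clock 27.65 pos [618.4 -69.7 210.9] yaw 1.288 gap 93.8 F [ 0.5  0.6 -1. ]
turn tool deg [ 0.08 -0.01  0.09]
shift cm, before turn axes [-17.07 -15.59   0.56]  after-turn axes [-17.09 -15.56   0.59]
```

jog_arm(
  increments=[
    [-1.5,-1.4,0.1,0,0,0,9.4],
    [-3,-2.7,0.1,0,0,0,9.4],
    [-3,-2.7,0.1,0,0,0,9.4],
    [-3,-2.7,0.1,0,0,0,9.4],
    [-3,-2.7,0.1,0,0,0,9.4],
    [-2.3,-2.2,0,0,0,0,9.4],
    [-1.27,-1.19,0,0,0,0,9.4],
    [0,0,0,0,0,0,9.4],
  ],
)

```text
clock: 28.65
eef_pos: [420.8, -190.2, 204.9]
eef_rot: [3.141, 0.0, 1.287]
wrist_force: [0.5, 0.3, 0.1]
finger_gap: 93.9
```

```bash
python3 plan.py 421 -191.5 43 1.286; python3 wr.py tin_mid 421 -191.5 -.285 pics/w4.png
```

```text
clock 28.65 pos [ 420.8 -190.2  204.9] yaw 1.287 gap 93.9 F [0.5 0.3 0.1]
turn tool deg [0.04 0.01 0.05]
shift cm, before turn axes [-0.11  0.04 16.19]  after-turn axes [-0.11  0.06 16.19]
0.72
[ 420.6 -192.4   -0.3] 0.039209906512347015
```

View pics/w4.png

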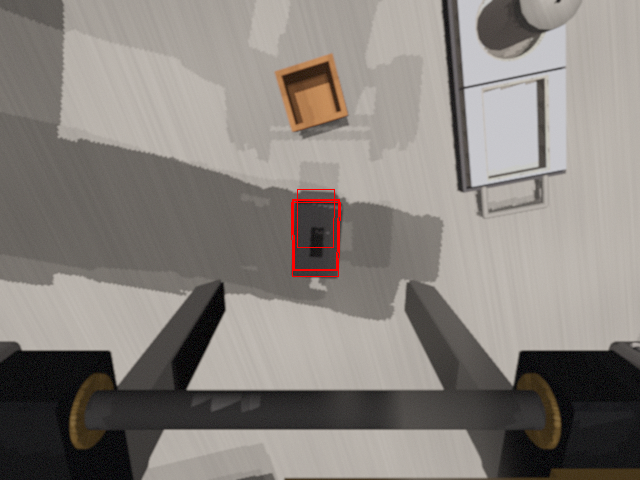

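jog_arm(
  increments=[
    [-0.2,0.03,3,0,0,0,9.4],
    [0,0,4,0,0,0,9.4],
    [0,0,4,0,0,0,9.4],
    [0,0,3.5,0,0,0,9.4],
    [0,0,1.7,0,0,0,9.4],
    [0,0,0,0,0,0,4],
    [0,0,0,0,0,0,2.5],
    [0,0,0,0,0,0,2.5],
    [0,0,0,0,0,0,2.5],
    [0,0,0,0,0,0,2.5],
    [0,0,0,0,0,0,2.5],
    [0,0,0,0,0,0,2.5],
  ],
  squeeze=20,
)

```text
clock: 30.3
eef_pos: [420.7, -191.9, 42.5]
eef_rot: [3.141, 0.0, 1.287]
wrist_force: [0.3, -0.9, 1.9]
finger_gap: 38.1
```

```bash
python3 plan.py 610.3 -156.5 140 1.479
```

```text
clock 30.30 pos [ 420.7 -191.9   42.5] yaw 1.287 gap 38.1 F [ 0.3 -0.9  1.9]
turn tool deg [ 1.0e-02  0.0e+00 -1.1e+01]
shift cm, before turn axes [ 8.71 17.21 -9.74]  after-turn axes [ 5.27 18.56 -9.75]
```

jog_arm(
  increments=[
    [0,0,-1,0,0,0,2],
    [0,0,-3,0,0,0,2],
    [0,0,-4,0,0,0,2],
    [0,0,-1.75,0,0,-5.5,2],
    [0,0,0,0,0,-5.5,2],
    [0.5,2,0,0,0,0,2],
    [0.85,3,0,0,0,0,2],
    [0.85,3,0,0,0,0,2],
    [0.85,3,0,0,0,0,2],
    [0.85,3,0,0,0,0,2],
    [0.8,2.7,0,0,0,0,2],
    [0.57,1.86,0,0,0,0,2],
    [0,0,0,0,0,0,2],
  ],
)

```text
clock: 31.92
eef_pos: [610.6, -156.0, 139.9]
eef_rot: [-3.141, -0.0, 1.48]
wrist_force: [0.0, 0.4, -1.5]
finger_gap: 37.9
```

```bash
python3 plan.py 610.3 -156.2 50.5 1.479; python3 chk.py tin_mid 610.3 -156.5 -.092 97.5 pics/c5.png
```

```text
clock 31.93 pos [ 610.6 -156.   139.9] yaw 1.480 gap 37.9 F [ 0.   0.4 -1.5]
turn tool deg [-0.02 -0.01  0.05]
shift cm, before turn axes [-0.02 -0.02  8.94]  after-turn axes [-0.02 -0.03  8.94]
```

View pics/c5.png

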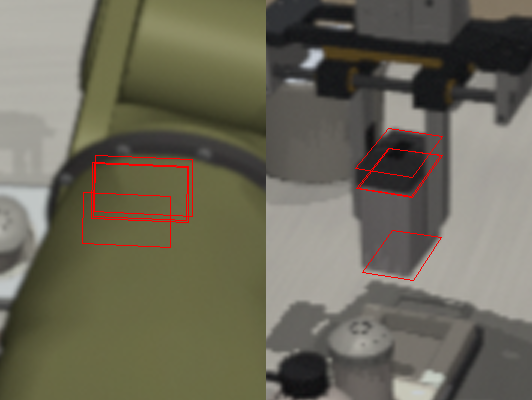

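jog_arm(
  increments=[
    [0,0,2,0,0,0,2],
    [0,0,2.5,0,0,0,2],
    [0,0,2.2,0,0,0,2],
    [0,0,1.1,0,0,0,2],
    [0,0,0.5,0,0,0,2],
    [0,0,0.25,0,0,0,2],
    [0,0,0.15,0,0,0,2],
    [0,0,0.08,0,0,0,2],
    [0,0,0.05,0,0,0,2],
    [0,0,0,0,0,0,2],
  ],
)

```text
clock: 33.33
eef_pos: [610.3, -156.5, 51.7]
eef_rot: [3.142, 0.0, 1.479]
wrist_force: [0.0, 0.3, -1.3]
finger_gap: 38.2
```

jog_arm(
  increments=[
    [0,0,0.06,0,0,0,2],
    [0,0,0.06,0,0,0,2],
    [0,0,0.03,0,0,0,2],
    [0,0,0,0,0,0,2],
  ],
)

```text
clock: 33.83
eef_pos: [610.4, -156.5, 50.6]
eef_rot: [3.141, 0.0, 1.479]
wrist_force: [-0.9, 0.8, 4.2]
finger_gap: 38.5
```

Contact on the floor. Release, rise, back off toward the base side for a clear view.

jog_arm(
  increments=[
    [0,0,0,0,0,0,5],
    [0,0,0,0,0,0,9.4],
    [0,0,0,0,0,0,9.4],
    [0,0,0,0,0,0,9.4],
    [0,0,0,0,0,0,9.4],
    [0,0,-2,0,0,0,9.4],
    [0,0,-4,0,0,0,9.4],
    [0,0,-4,0,0,0,9.4],
    [0,0,-4,0,0,0,9.4],
    [-2,0,-2,0,0,0,9.4],
    [-5,-1,0,0,0,0,9.4],
    [-5,-2,0,0,0,0,9.4],
    [-5,-2,0,0,0,0,9.4],
    [-5,-2,0,0,0,0,9.4],
    [-4,-1,0,0,0,0,9.4],
    [0,0,0,0,0,0,9.4],
  ],
)

```text
clock: 35.83
eef_pos: [505.4, -410.3, 211.3]
eef_rot: [3.141, 0.001, 1.476]
wrist_force: [0.2, -0.3, -0.2]
finger_gap: 94.2
```

Run:
```python
from m import *
s=read_state(); print(s["clock"],s["eef_pos"])
P={c:camera(c) for c in("top","side")}
est={"pickbox_mid":(633.9,100,-.092,8),"cruet_mid":(626.3,14.5,0,8),"shaker_mid":(618.2,-71,0,8),"tin_mid":(610.3,-156.5,-.092,8),"open_shaker_mid":(449,342,0,0),"open_pickbox_mid":(449.5,-83.4,0.01,0)}
for n,q in est.items():
    for c in P:
        r=regions_of(P[c],n)
        if r:
            parts=[tuple(x+[0,0,q[3]] for x in pt) for pt in M[n]]
            f=fit([(P[c],r[0]["mask"])],parts,q); print(n,c,round(r[0]["conf"],2),f.x[:2],"d",f.x[:2]-q[:2],"cost %.2f"%f.fun)
t=[]
for c,(a,b,u,v) in {"top":(170,320,210,440),"side":(180,350,220,430)}.items():
    im=cv2.resize(P[c]["image"],None,fx=4,fy=4,interpolation=cv2.INTER_CUBIC)
    for n,q in est.items():
        cs,sn=np.cos(q[2]),np.sin(q[2]); R=np.array([[cs,-sn,0],[sn,cs,0],[0,0,1]])
        for part in M[n]:
            for ring in part: cv2.polylines(im,[cv2.convexHull(((proj(P[c],ring@R.T+[q[0],q[1],q[3]])+.5)*4).astype(np.int32))],True,(255,0,0),1)
    cv2.imwrite(f"pics/fin_{c}.png",cv2.resize(im[a*4:b*4,u*4:v*4],None,fx=.85,fy=.85)[:,:,::-1])
```

```text
35.825 [ 505.4 -410.3  211.3]
pickbox_mid top 0.7 [634.   99.4] d [ 0.1 -0.6] cost 0.06
cruet_mid top 0.71 [628.  15.] d [1.7 0.5] cost 0.05
cruet_mid side 0.7 [629.7   3.7] d [  3.4 -10.8] cost 0.22
shaker_mid top 0.73 [617.6 -70.5] d [-0.6  0.5] cost 0.07
shaker_mid side 0.87 [618.7 -78.2] d [ 0.5 -7.2] cost 0.31
tin_mid top 0.96 [ 612.4 -155.9] d [2.1 0.6] cost 0.08
tin_mid side 0.93 [ 611.  -168.1] d [  0.7 -11.6] cost 0.28
open_shaker_mid top 0.57 [449.4 342.9] d [0.4 0.9] cost 0.06
open_shaker_mid side 0.73 [448.4 340.5] d [-0.6 -1.5] cost 0.07
open_pickbox_mid top 0.97 [449.6 -82.9] d [0.1 0.5] cost 0.06
open_pickbox_mid side 0.9 [449.1 -87.1] d [-0.4 -3.7] cost 0.04
```

View pics/fin_top.png

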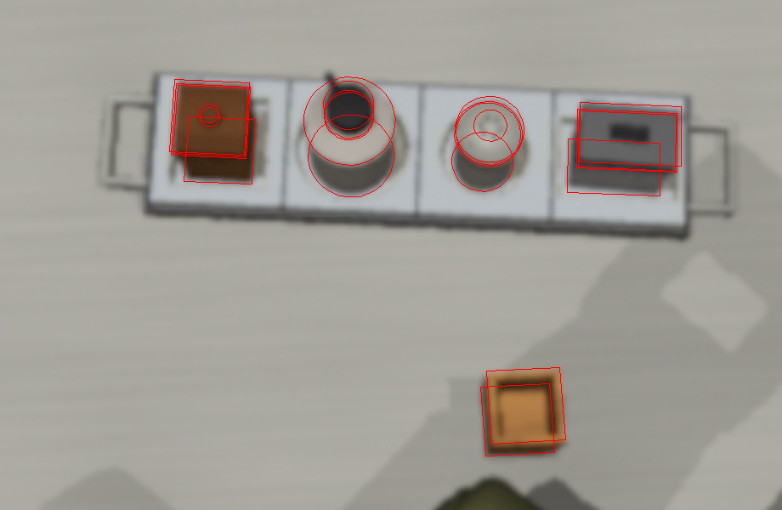

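View pics/fin_side.png

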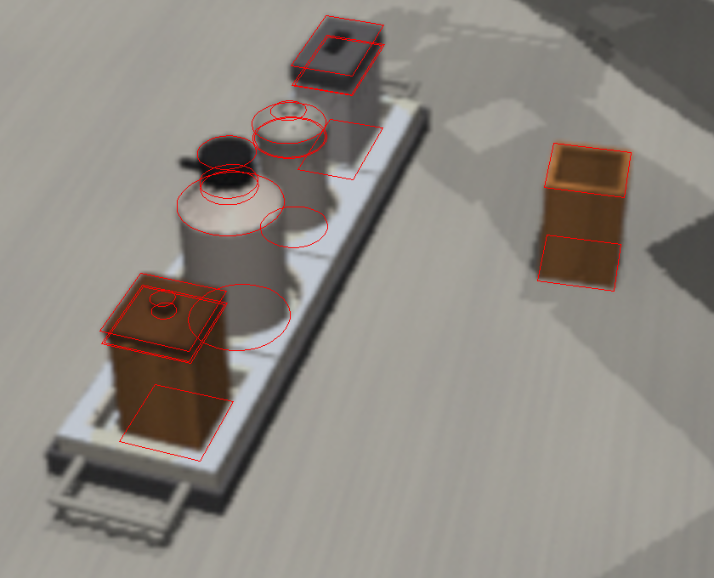

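```bash
python3 -c "
from cell import *
print(read_state()['wrist_force']); print(sign_off())"
```

```text
[-0.45012144 -0.66616441 -0.23113407]
the job is handed in; nothing more can be done
None
```

The cruet, capped shaker, lidded toothpick box and tin are each in their own well, and I handed the job in at about 36 s of the 122 s allowed. Each one was lowered in small steps until the wrist force showed it had reached the floor (about 2–5 N), then released.

**Top camera:** in the last picture all four are within about 2 mm of the well centres I measured, and upright. The uncapped shaker and the lidless box are within about 1 mm of where they began.

**Check that disagreed:** the side-camera fits gave y values 7–12 mm off for the cruet, shaker and tin. They gave no result for the toothpick box. I put this down to the wells hiding the feet of the items, because the outlines drawn from the intended poses lined up in the side picture at cap and lid height. The seated heights rest on the contact forces and tool height, not on a separate measurement.

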